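Open the blank tub and put the long turning blank on the comparator

TASK

Tip the tub's lid well up by its tab, its back edge staying on the rim, then lift it off and lay it flat, right way up, on the middle of the rubber mat. Take the longer of the two square turning blanks out, leaving the short one in the tub, and lay it flat on the comparator's anvil with its middle under the foot; let go of it, then slide the gauge head down until the sprung foot is pressed about half way in, and leave it standing there to read the thickness. Set things down rather than drop them, do not drive the foot in to its stop, and leave the jar, the hammer and the drill chuck where they are.

Things in the scene. Friction and masses are not known exactly. Their poses are not given: they have to be found in the camera images.
- tub: Open-topped grey sheet-metal tub fixed to the bench, outside 160 (x) x 170 (y) x 48 mm high, walls and floor 5 mm thick (inside 150 x 160 x 43 deep). Origin: centre of its underside; z up; its front, where the lid's tab is, faces its -x. It stands in either of two places, the mat in the other.
- tub_back (a point): Middle of the top outer edge of the tub's back rim, at (80, 0, 48) mm in the tub's frame.
- lid: Loose grey lid on the tub's rim, 0.16 kg, headed as the tub. Plug 142 x 152 x 6 mm that drops inside the rim with 4 mm play all round, under a panel 168 (x) x 178 (y) x 4 mm with three low ribs on top. Origin: centre of the plug's underside, z up; panel 6 to 10 mm above it; seated, the origin is 42 mm above the tub's underside. A tab stands up from the middle of its front (-x) edge.
- lid_tab (a point): Middle of the outer edge of the lid's tab, mid thickness, at (-107.7, 0, 38.6) mm in the lid's frame. The flat tab, 60 mm wide (y), 4 mm thick, free for 38 mm, runs from here down to its root at (-82, 0, 8) mm: it leans outward, 50 degrees up from level, so a tool pointing at it 40 degrees off vertical (down and towards the lid's back) pinches it across its thickness.
- lid_back (a point): Middle of the underside of the lid panel's back edge, at (84, 0, 6) mm in the lid's frame: the edge on which the lid tips.
- blank_long: Square wooden turning blank, 120 mm long (its x) x 34 x 34 mm, about 0.1 kg. Lies flat in the tub roughly along the tub's x. Origin: centre of its underside.
- blank_short: Square wooden turning blank, 80 mm long (its x) x 34 x 34 mm, about 0.06 kg, lying beside the long one, about 38 mm of space between them (the two may be either way round). Origin: centre of its underside.
- mat: Black rubber bench mat fixed flat on the bench, 250 (x) x 240 (y) x 3 mm. Origin: centre of its underside.
- gauge: Bench comparator (dial gauge stand) fixed to the bench. Cast base 180 (x) x 120 (y) x 26 mm; on it a steel anvil 80 (x) x 70 (y) mm, top 36 mm above the bench, centre 35 mm in front of the base's centre; behind, an upright column 25 mm thick, 70 mm behind the base's centre, top 226 mm above the bench. Origin: centre of its underside; front, with the dial, faces its -x.
- gauge_anvil (a point): Centre of the anvil's top face, straight below the foot, at (-35, 0, 36) mm in the gauge's frame; x, y, z as the gauge's.
- gauge_head (a joint): Height (m, 0 to 0.085) of the relaxed foot's underside above the anvil: the head slides on the column and stays by friction (5 N) where it is left. Its dial, 58 mm across, reaches from 10 mm behind to 18 mm in front of the foot's axis, its lower edge 33 mm and its cap 100 mm above the relaxed foot; an arm 24 mm wide and high joins it to a collar 48 mm across on the column.
- gauge_grip (a point): Middle of the top face of the head's level arm, 43 mm behind the foot's axis and 74 mm above the relaxed foot's underside (moves with the head): here the arm can be pinched across its 24 mm width (y) from above. The arm is free for 33 mm in front of this point (to the dial) and 38 mm behind it (to the collar).
- gauge_foot (a joint): How far the sprung foot is pushed up into the head (m): 0 relaxed, 0.012 fully in; spring about 0.7 N at first touch, 0.25 N more per mm. Thickness read = gauge_head + gauge_foot.
- foot_tip (a point): Centre of the underside of the foot, a flat steel disc 18 mm across.
- jar: Clear jar with white cap, 68 mm across, 110 mm high, loose beyond the work. Origin: centre of its underside. Leave alone.
- hammer: Hammer lying on the bench beyond the work. Leave alone.
- chuck: Steel drill chuck, 56 mm across, 78 mm high, standing loose on the bench. Origin: centre of its underside. Leave alone.
There are look-alikes about, which are no part of the job. What is shaped like the tub but turquoise is not meant. There is more than one size of the gauge; the one meant has the size given above.

How it is judged:
By the outcome, as a careful person would: the job done as asked, in the order asked, and still so for the second after the job is handed in, with the robot touching nothing.
It also fails if it takes over 61 s, if anything falls off the work surface, if the arm or the gripper's body presses on something with over 40 N, if the wrist force passes 120 N, or if a joint passes its speed limit or range.

ROBOT

A 7-joint arm with a two-finger parallel gripper is mounted at the origin on the work surface. World frame = base frame: x ahead of the robot, y to its left, z up, the work surface at z = 0. Lengths are in m, angles in degrees, forces in N, time in s.
With the tool pointing down it reaches from about 0.425 to 0.875 m from the base axis. Payload 4.7 kg.
Tool frame: the origin (TCP) lies between the finger pads, 19 mm behind the fingertips; this is the grasp point; z points along the fingers, y is the line along which they close (so a half turn about z gives the same grasp; the last joint's range is limited). The gripper opens to 87 mm and grips with 3 to 60 N. Pads are 19 mm wide; open, the fingers measure 117 mm over their backs; the gripper's body (75 mm by 190 mm) begins 51 mm behind the grasp point.
Start: joints at [-74.994, 18.392, -4.016, 83.108, 1.295, 78.541, -3.26], TCP at [0.159, 0.63, 0.241] pointing down, gripper open.
Joint ranges: [-163.93, 163.93], [-17.29, 119.83], [-79.2, 71.16], [3.27, 140.29], [-89.18, 269.18], [5.43, 117.66], [-154.24, 154.24]. Speed limits (degrees/s): [147.25, 147.25, 180, 180, 180, 180, 180].

INTERFACE

Orientations are given as [roll, pitch, yaw] about the fixed x, y, z axes, in that order (R = Rz(yaw) Ry(pitch) Rx(roll)).
In Python, from cell import env gives the robot as it stands. The module is installed in compiled form; this text tells all that it offers.
- The arm moves only by the tool send_rows, never from a script. Its arguments are lists of equal length, an entry for each row: "xyz": the shift along the tool's x, y, z in m, a list of three; "rotation": the turn, a rotation vector about the tool's x, y, z in rad, a list of three; "jaw": the opening, from 0 (shut) to 1 (fully open). A call has 1 to 20 rows; each row shifts and turns the commanded pose from where the row before left it, along the tool's axes as they then stand; what a row does not reach is not made up. A row lasts 1/10 s, in which the tool goes at most 50 mm and 8.59 degrees, less where a joint would pass 70% of its speed; a pose out of reach is approached as far as the arm can. A call is refused whole if a number of a shift passes 0.05 or a number of a turn 0.15, either way. A call with a gripper value outside its range is refused whole. The fingers move at their own pace and stop on an object; "newtons" is the grip in N (left out, the last holds). Time passes only in rows, so rows that do not move let the fingers close. It gives the time, the measured TCP pose, the force, the opening and the grip force at its end, in the units of the state.
- env.get_obs(): the state, without advancing time (a new reading comes with each control period).
- env.read_camera(name): name is "side" or "top"; returns a dict with "image" (420x560x3 uint8, blue, green, red), "fx", "fy", "cx", "cy" (pixels), "R" (3x3) and "t" (3): a world point X has camera coordinates R X + t. Camera axes: x right, y down, z forward; pixel columns grow to the right and rows downward; lengths in m; the calibration is good to about 2 mm. A picture is of the moment at which its call begins. There is no depth.
- env.sign_off(): hands the job in; it is judged then, once.
The state is a dict: "time_s": time; "qpos": joint angles; "joint_velocities": joint speeds; "effort": joint torques, N m; "tool_pos": TCP position; "tool_rot": TCP orientation; "force": force on the tool from outside, world axes, zero at the start; "wrist_torque": the same for the moment, N m; "grip_width": finger opening in m; "grasp_force": force on a finger pad.
Only numpy, scipy, OpenCV 4.12 (cv2) and the standard library are available. Lean on these libraries where they do the work, as an engineer would, in place of code of your own. Each camera call takes 0.05 s, during which the arm holds its last target. There are 200 camera calls.

## Working session

There is one attempt and no reset: what is moved stays moved. The work goes in short steps, Python scripts to look and compute and a tool call to move; the robot and the scene stay as the last step left them, time stands still between calls to the robot, and variables do not carry over. Pictures are saved under pics/ and viewed, at most 10 in all, crops included, and the job is handed in when it is done.

Besides the shell and the picture viewer there is one more tool, called after ">>>" as name(argument=value, ...) on one line, values as JSON. send_rows: Moves the arm, as the interface text tells. Its arguments: {"type":"object","properties":{"xyz":{"type":"array"},"rotation":{"type":"array"},"jaw":{"type":"array"},"newtons":{"type":"number"}},"required":["xyz","rotation","jaw"]}

```bash
mkdir -p pics; python3 - <<'E'
from cell import env
import cv2,pickle,numpy as np
d={}
for n in("top","side"):
    c=env.read_camera(n);d[n]=c
    cv2.imwrite(f"pics/{n}0.png",c["image"]);print(n,c["fx"],c["cx"],c["cy"],np.round(c["R"],3).tolist(),np.round(c["t"],3), -c["R"].T@c["t"])
pickle.dump(d,open("c0.pkl","wb"))
print(env.get_obs())
E
```

```text
top 439.54891756160083 285.0797157129122 212.35525234419174 [[0.024, -0.999, 0.023], [-0.993, -0.026, -0.111], [0.112, -0.021, -0.993]] [0.026 0.533 1.3  ] [0.38316441 0.06645813 1.35050882]
side 514.7715025675456 273.2163874320221 212.66293470503598 [[0.754, -0.657, -0.006], [-0.477, -0.541, -0.693], [0.452, 0.525, -0.721]] [-0.36   0.334  1.511] [-0.25235556 -0.84932257  1.31925913]
{'time_s': 0.1, 'qpos': array([-74.99579451,  18.43381609,  -4.01700371,  83.16749623,
         1.29402125,  78.5388132 ,  -3.25918693]), 'joint_velocities': array([ 2.82747338e-03, -1.83054803e-01, -1.71289083e-02, -6.72173248e-02,
        2.15853932e-03,  1.43149052e-04, -9.52108870e-02]), 'effort': array([ 2.21513660e-04, -4.92570448e+01, -4.05428158e-01, -3.13399673e+01,
       -6.41343347e-02,  3.94799060e-02,  7.57484622e-05]), 'tool_pos': array([0.15932402, 0.62970901, 0.24028597]), 'tool_rot': array([-1.79905054e+02,  3.91339728e-03,  1.65807398e+02]), 'force': array([-0.27050182, -0.21650182, -0.30777829]), 'wrist_torque': array([-0.01349856, -0.04713797,  0.05672646]), 'grasp_force': 0.0, 'grip_width': 0.08715559362739768}
```

View pics/top0.png

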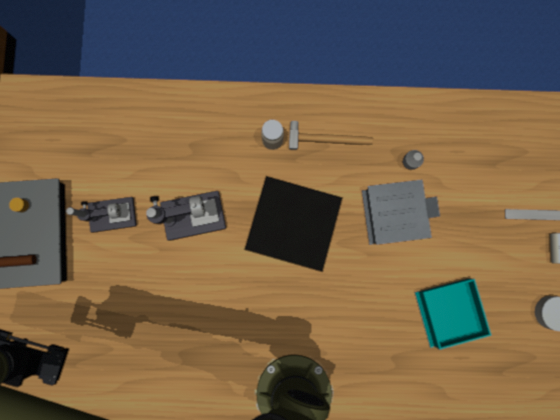

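View pics/side0.png

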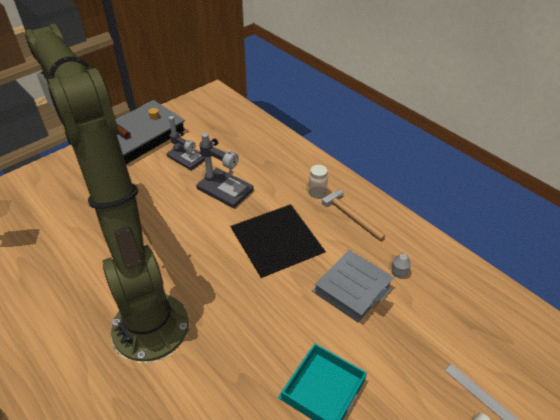

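Top view: the grey lidded tub is at (400,212) with its tab at (432,207), right, so the tub's front faces world -y. The mat is at (294,223). 
Could be taken for the tub: the turquoise tub (452,313) and the grey slab at the left (30,232). Could be taken for the gauge: the large one (193,214) or the small one (110,213). I choose the tub at (400,212) and the gauge at (193,214), to be checked by size in a crop.

```bash
cat > h.py <<'E'
import numpy as np,cv2,pickle
def ray(c,p):
    R,t=np.array(c["R"]),np.array(c["t"])
    d=R.T@np.array([(p[0]-c["cx"])/c["fx"],(p[1]-c["cy"])/c["fy"],1.]);return -R.T@t,d
def plane(c,p,z):
    o,d=ray(c,p);return o+d*(z-o[2])/d[2]
def proj(c,X):
    q=np.array(c["R"])@np.array(X)+np.array(c["t"]);return np.array([c["fx"]*q[0]/q[2]+c["cx"],c["fy"]*q[1]/q[2]+c["cy"]])
def two(a,p,b,q):
    o,d=ray(a,p);u,e=ray(b,q);s=np.linalg.lstsq(np.c_[d,-e],u-o,rcond=None)[0]
    A,B=o+s[0]*d,u+s[1]*e;return (A+B)/2,np.linalg.norm(A-B)
E
python3 - <<'E'
from h import *
d=pickle.load(open("c0.pkl","rb"));T=d["top"];im=T["image"]
hsv=cv2.cvtColor(im,cv2.COLOR_BGR2HSV)
def rect(mask,z,nm):
    cs,_=cv2.findContours(mask.astype(np.uint8)*255,cv2.RETR_EXTERNAL,cv2.CHAIN_APPROX_NONE)
    for c in cs:
        if cv2.contourArea(c)<300: continue
        w=np.array([plane(T,p[0],z)[:2] for p in c],np.float32)*1000
        r=cv2.minAreaRect(w);print(nm,cv2.boundingRect(c),np.round(r[0],1),np.round(np.array(r[1])+3,1),round(r[2],1))
sub=np.zeros(im.shape[:2],bool);sub[150:290,60:470]=1
low=(hsv[...,1]<90)&sub
mat=(hsv[...,2]<25)&sub;mat[:,:235]=0
rect(mat,.003,"mat")
g=low.copy();g[:,:350]=0;rect(g,.052,"lid")
k=g.astype(np.uint8);rect(cv2.morphologyEx(k,cv2.MORPH_OPEN,np.ones((31,31)))>0,.052,"panel")
g=low.copy();g[:,235:]=0;rect(g,.026,"gauge")
S=d["side"]["image"]
a=cv2.resize(im[170:260,350:450],(400,360),interpolation=cv2.INTER_CUBIC)
b=cv2.resize(im[170:260,135:235],(400,360),interpolation=cv2.INTER_CUBIC)
e=cv2.resize(S[120:210,160:260],(400,360),interpolation=cv2.INTER_CUBIC)
f=cv2.resize(S[240:330,305:405],(400,360),interpolation=cv2.INTER_CUBIC)
o=np.vstack([np.hstack([a,b]),np.hstack([f,e])]);cv2.imwrite("pics/crop1.png",cv2.resize(o,(660,594)))
E
```

```text
mat (246, 178, 95, 92) [503.7  12. ] [242. 232.] 75.5
lid (362, 180, 78, 65) [ 542.7 -309.4] [181.4 227.4] 8.4
panel (366, 183, 63, 59) [ 540.2 -295.7] [177.9 192. ] 1.4
gauge (146, 191, 80, 49) [514.4 339.9] [136.  236.2] 7.2
gauge (60, 183, 76, 101) [463.5 597.9] [301.9 225.4] 4.6
```

View pics/crop1.png

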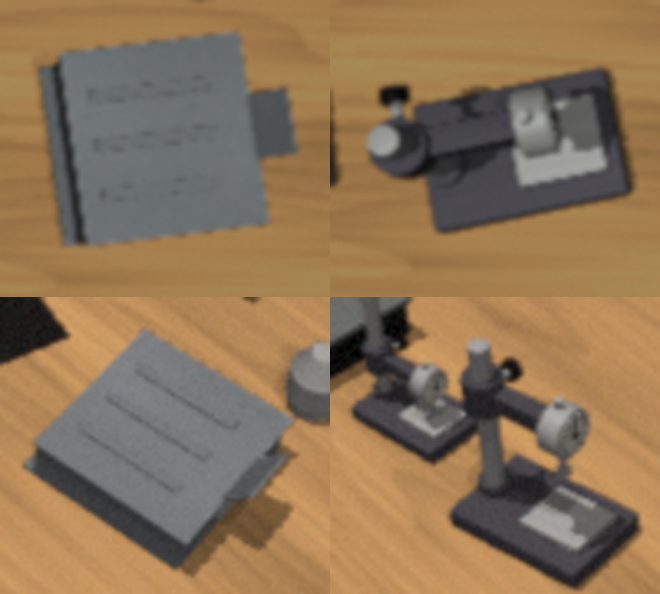

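The crop confirms the choice: a lid with three ribs whose tab points right, panel corners near (368,187), (423,181), (431,237), (376,244); and the large gauge with base corners near (219,191), (226,228), (168,240), (160,201). In the side view its foot tip is near (231,172).

```bash
python3 - <<'E'
from h import *
d=pickle.load(open("c0.pkl","rb"));T=d["top"];S=d["side"]
def poly(ps,z,nm):
    w=np.array([plane(T,p,z)[:2] for p in ps])*1000
    print(nm,w.round(1).tolist(),"mean",w.mean(0).round(1),"edges",np.linalg.norm(np.roll(w,-1,0)-w,axis=1).round(1));return w
def yaw(v): return np.degrees(np.arctan2(v[1],v[0])).round(2)
w=poly([(368.2,187.3),(422.7,180.6),(431.2,237.3),(375.8,243.6)],.052,"lid")
print(yaw(w[0]-w[1]),yaw(w[3]-w[2]), "y-axis",yaw(w[1]-w[2])+90,yaw(w[0]-w[3])+90)
t=poly([(437,196.7),(440,216.4)],.0806,"tab")
w=poly([(219.2,191.2),(226.5,227.6),(167.7,240.3),(160.5,201.2)],.026,"gauge")
ax=yaw((w[2]-w[1])+(w[3]-w[0]));print(ax,yaw(w[2]-w[1]))
c=w.mean(0);u=np.array([np.cos(np.radians(ax)),np.sin(np.radians(ax))]);an=(c-35*u);print("anvil",an)
# side base corners: right-front bottom z=26
for h in(0,20,40,60,85): print(h,proj(S,np.r_[an,36+h]/1000).round(1))
for h in(40,60,80): print(h,"top cap", proj(T,np.r_[an,36+h+100]/1000).round(1))
# mat
im=T["image"];m=(cv2.cvtColor(im,cv2.COLOR_BGR2HSV)[...,2]<25).astype(np.uint8);m[:,:235]=0;m[:,345:]=0;m[:170]=0;m[275:]=0
cs,_=cv2.findContours(m,0,2);r=cv2.minAreaRect(max(cs,key=cv2.contourArea));b=cv2.boxPoints(r);print(b);w=poly(b,.003,"mat");print(yaw(w[1]-w[0]),yaw(w[2]-w[1]))
E
```

```text
lid [[611.9, -208.4], [637.0, -373.7], [466.3, -397.3], [443.5, -231.5]] mean [ 539.7 -302.7] edges [167.2 172.3 167.3 170. ]
98.64 97.85 y-axis 97.86 97.8
tab [[584.5, -405.9], [526.4, -413.9]] mean [ 555.4 -409.9] edges [58.7 58.7]
gauge [[591.8, 240.8], [481.6, 214.4], [439.0, 388.3], [556.4, 416.3]] mean [517.2 315. ] edges [113.3 179.1 120.7 179. ]
102.59 103.76
anvil [524.80400991 280.79237728]
0 [232.3 187.1]
20 [232.  183.1]
40 [231.6 179. ]
60 [231.2 174.8]
85 [230.8 169.5]
40 top cap [196.2 206.6]
60 top cap [194.9 205.6]
80 top cap [193.5 204.7]
[[245.73584 247.92453]
 [266.07544 176.73587]
 [341.22638 198.20755]
 [320.88678 269.3962 ]]
mat [[422.6, 156.0], [644.9, 100.4], [583.9, -134.7], [363.1, -74.7]] mean [503.6  11.7] edges [229.1 242.9 228.8 238.3]
-14.06 -104.56
```

>>> send_rows(xyz=[[-0.036,-0.019,-0.006],[-0.036,-0.019,-0.006],[-0.036,-0.019,-0.006],[-0.036,-0.019,-0.006],[-0.036,-0.019,-0.006],[-0.036,-0.019,-0.006],[-0.036,-0.019,-0.006],[-0.036,-0.019,-0.006],[-0.036,-0.019,-0.006],[-0.036,-0.019,-0.006],[-0.036,-0.019,-0.006],[-0.036,-0.019,-0.006]], rotation=[[0,0,0],[0,0,0],[0,0,0],[0,0,0],[0,0,0],[0,0,0],[0,0,0],[0,0,0],[0,0,0],[0,0,0],[0,0,0],[0,0,0]], jaw=[0.5,0.5,0.5,0.5,0.5,0.5,0.5,0.5,0.5,0.5,0.5,0.5], newtons=40)

```text
time_s: 1.3
tool_pos: [0.5232, 0.3018, 0.3132]
tool_rot: [-180.0, -0.0, 165.8]
force: [0.8, -0.1, 0.2]
grip_width: 0.0436
grasp_force: 0.0
```

>>> send_rows(xyz=[[0,0,0],[0,0,0],[0,0,0],[0,0,0],[0,0,0],[0,0,0],[0,0,0],[0,0,0],[0,0,0],[0,0,0],[0,0,0],[0,0,0],[0,0,0],[0,0,0],[0,0,0],[0,0,0],[0,0,0],[0,0,0],[0,0,0],[0,0,0]], rotation=[[0,0,0.145],[0,0,0.145],[0,0,0.145],[0,0,0.145],[0,0,0.145],[0,0,0.145],[0,0,0.145],[0,0,0.145],[0,0,0.145],[0,0,0.145],[0,0,0.145],[0,0,0.145],[0,0,0.145],[0,0,0.145],[0,0,0.145],[0,0,0.145],[0,0,0.145],[0,0,0.145],[0,0,0.145],[0,0,0]], jaw=[0.5,0.5,0.5,0.5,0.5,0.5,0.5,0.5,0.5,0.5,0.5,0.5,0.5,0.5,0.5,0.5,0.5,0.5,0.5,0.5])

```text
time_s: 3.3
tool_pos: [0.5221, 0.3031, 0.3128]
tool_rot: [180.0, 0.0, 7.9]
force: [-0.4, -0.4, -0.1]
grip_width: 0.0434
grasp_force: 0.0
```

```bash
cat >> h.py <<'E'
from scipy.spatial.transform import Rotation as Ro
def U(y): return np.array([np.cos(np.radians(y)),np.sin(np.radians(y)),0])
Z=np.array([0,0,1.])
def pose(o): return np.array(o["tool_pos"]),Ro.from_euler("xyz",o["tool_rot"],degrees=True)
def go(P,Rt,o):
    """shift in present tool axes, turn vector"""
    p,R=pose(o);s=R.inv().apply(np.array(P)-p);v=(R.inv()*Rt).as_rotvec()
    print("shift",s.round(4),"rows>",np.ceil(np.linalg.norm(s)/.049),"turn",v.round(3))
def lidR(y,a): # tab grasp, a = tilt off vertical, tool y=-u
    return Ro.from_euler("xyz",[180,0,y-90],degrees=True)*Ro.from_rotvec([np.radians(a),0,0])
def blR(y,a): return Ro.from_euler("xyz",[180,0,y],degrees=True)*Ro.from_rotvec([0,np.radians(a),0])
LID=np.array([.540,-.303,.042]);LY=98.1
E
python3 - <<'E'
from h import *;from cell import env
o=env.get_obs();u=U(LY);R=lidR(LY,40);print("z dir",R.apply([0,0,1]),u)
G=LID-.0981*u+.0271*Z;print(G)
go(G-.060*R.apply([0,0,1])+.06*Z,R,o); print(R.inv().apply(-.06*Z))
E
```

```text
z dir [-0.09056957  0.63637494 -0.76604444] [-0.14090123  0.99002366  0.        ]
[ 0.55382241 -0.40012132  0.0691    ]
shift [-0.0654  0.7393  0.1381] rows> 16.0 turn [ 0.699 -0.    -0.003]
[0.         0.03856726 0.04596267]
```

>>> send_rows(xyz=[[-0.0041,0.0462,0.0086],[-0.0041,0.0462,0.0086],[-0.0041,0.0462,0.0086],[-0.0041,0.0462,0.0086],[-0.0041,0.0462,0.0086],[-0.0041,0.0462,0.0086],[-0.0041,0.0462,0.0086],[-0.0041,0.0462,0.0086],[-0.0041,0.0462,0.0086],[-0.0041,0.0462,0.0086],[-0.0041,0.0462,0.0086],[-0.0041,0.0462,0.0086],[-0.0041,0.0462,0.0086],[-0.0041,0.0462,0.0086],[-0.0041,0.0462,0.0086],[-0.0041,0.0462,0.0086]], rotation=[[0,0,0],[0,0,0],[0,0,0],[0,0,0],[0,0,0],[0,0,0],[0,0,0],[0,0,0],[0,0,0],[0,0,0],[0,0,0],[0,0,0],[0,0,0],[0,0,0],[0,0,0],[0,0,0]], jaw=[0.5,0.5,0.5,0.5,0.5,0.5,0.5,0.5,0.5,0.5,0.5,0.5,0.5,0.5,0.5,0.5])

```text
time_s: 4.9
tool_pos: [0.5598, -0.4394, 0.1745]
tool_rot: [-179.9, 0.0, 8.2]
force: [1.3, 1.0, 0.7]
grip_width: 0.0436
grasp_force: 0.0
```

>>> send_rows(xyz=[[0,0,0],[0,0,0],[0,0,0],[0,0,0],[0,0,0],[0,0.019,0.023],[0,0.019,0.023],[0,0,0]], rotation=[[0.14,0,0],[0.14,0,0],[0.14,0,0],[0.14,0,0],[0.14,0,0],[0,0,0],[0,0,0],[0,0,0]], jaw=[0.5,0.5,0.5,0.5,0.5,0.5,0.5,0.5])

```text
time_s: 5.7
tool_pos: [0.5577, -0.4366, 0.11]
tool_rot: [-139.5, 0.2, 8.0]
force: [-1.0, 0.9, -1.4]
grip_width: 0.0434
grasp_force: 0.0
```

```bash
python3 - <<'E'
from h import *;from cell import env
o=env.get_obs();u=U(LY);R=lidR(LY,40)
print(o["tool_pos"],o["qpos"])
G=LID-.0981*u+.0271*Z
go(G,R,o)
T=env.read_camera("top");S=env.read_camera("side");print(proj(T,G+.0115*0-0*u),proj(S,G))
a=cv2.resize(T["image"][150:290,360:500],(560,560));
b=S["image"][200:370,290:460];cv2.imwrite("pics/a1.png",np.hstack([cv2.resize(a,(400,400)),cv2.resize(b,(400,400))]))
E
```

```text
[ 0.55767785 -0.43662421  0.11002442] [ 35.12049461  58.66146262  27.04531158  49.16049584 -41.55347333
 112.88176983 -27.80284115]
shift [ 0.0014 -0.0013  0.0549] rows> 2.0 turn [-0.009  0.001 -0.004]
[433.8049175  207.46501248] [383.00819463 294.53930292]
```

View pics/a1.png

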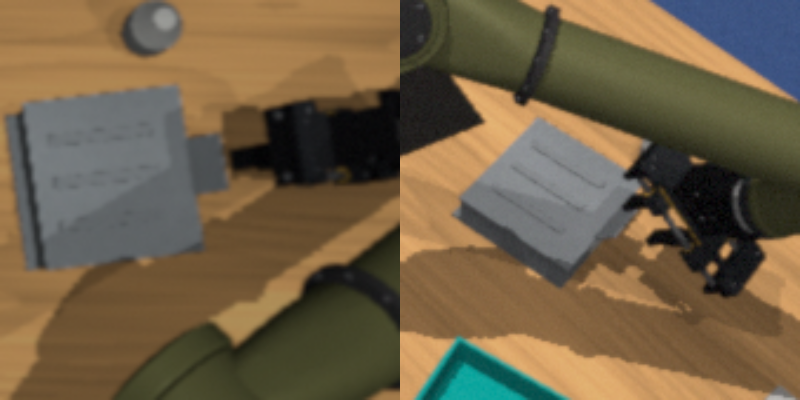

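The tab is in line with the open fingers (top crop: tab at (207,163), fingertip at (235,158)). Approaching along the tool axis and closing.

>>> send_rows(xyz=[[0.001,-0.001,0.02],[0,0,0.02],[0,0,0.015],[0,0,0],[0,0,0],[0,0,0],[0,0,0]], rotation=[[0,0,0],[0,0,0],[0,0,0],[0,0,0],[0,0,0],[0,0,0],[0,0,0]], jaw=[0.5,0.5,0.5,0,0,0,0], newtons=40)

```text
time_s: 6.5
tool_pos: [0.5558, -0.4025, 0.0758]
tool_rot: [-140.0, -0.1, 7.9]
force: [0.3, -0.1, -0.5]
grip_width: 0.0191
grasp_force: 0.0
```

>>> send_rows(xyz=[[0,0,0],[0,0,0],[0,0,0],[0,0,0]], rotation=[[0,0,0],[0,0,0],[0,0,0],[0,0,0]], jaw=[0,0,0,0])

```text
time_s: 6.9
tool_pos: [0.5554, -0.4016, 0.0741]
tool_rot: [-139.9, 0.0, 7.9]
force: [-0.6, -1.0, -1.9]
grip_width: 0.0035
grasp_force: 40.0
```

```bash
python3 - <<'E'
from h import *;from cell import env
o=env.get_obs();u=U(LY);R=lidR(LY,40)
print(o["tool_pos"],o["qpos"],o["force"],o["grip_width"],o["grasp_force"])
go(LID-.0981*u+.0271*Z,R,o)
E
```

```text
[ 0.55541478 -0.40163941  0.07410778] [ 31.72098049  56.27031524  27.0328328   57.99721134 -40.91495954
 106.8203824  -25.78477189] [-0.64832433 -0.997219   -1.86561794] 0.00350508786578519 39.99204865191132
shift [-0.0014  0.0019  0.0049] rows> 1.0 turn [-0.002 -0.002 -0.002]
```

```bash
python3 - <<'E'
from h import *;from cell import env
o=env.get_obs();u=U(LY);p,R=pose(o)
L=LID+.0025*u;piv=L+.080*u+.006*Z
ax=np.cross(u,Z)  # lateral
for deg in(1,2,4):
    Q=Ro.from_rotvec(np.radians(deg)*ax); q=piv+Q.apply(p-piv)
    if q[2]<p[2]: Q=Q.inv();q=piv+Q.apply(p-piv)
    print(deg,R.inv().apply(q-p).round(5),(R.inv()*Q*R).as_rotvec().round(4))
    for n in(3,6,9,12): 
        Qn=Ro.from_rotvec(Q.as_rotvec()*n);print(n,(piv+Qn.apply(p-piv)).round(4))
E
```

```text
1 [-0.      -0.00242 -0.00212] [-0.0175  0.     -0.    ]
3 [ 0.5552 -0.4     0.0836]
6 [ 0.5549 -0.3979  0.093 ]
9 [ 0.5545 -0.3954  0.1023]
12 [ 0.5541 -0.3923  0.1114]
2 [-1.00e-05 -4.87e-03 -4.20e-03] [-0.0349  0.0001 -0.0001]
3 [ 0.5549 -0.3979  0.093 ]
6 [ 0.5541 -0.3923  0.1114]
9 [ 0.553  -0.3848  0.1292]
12 [ 0.5517 -0.3755  0.146 ]
4 [-1.00e-05 -9.88e-03 -8.22e-03] [-0.0698  0.0002 -0.0001]
3 [ 0.5541 -0.3923  0.1114]
6 [ 0.5517 -0.3755  0.146 ]
9 [ 0.5483 -0.352   0.1763]
12 [ 0.5442 -0.3227  0.201 ]
```

>>> send_rows(xyz=[[0,-0.0049,-0.0042],[0,-0.0049,-0.0042],[0,-0.0049,-0.0042],[0,-0.0049,-0.0042],[0,-0.0049,-0.0042],[0,-0.0049,-0.0042],[0,0,0],[0,0,0]], rotation=[[-0.035,0,0],[-0.035,0,0],[-0.035,0,0],[-0.035,0,0],[-0.035,0,0],[-0.035,0,0],[0,0,0],[0,0,0]], jaw=[0,0,0,0,0,0,0,0], newtons=45)

```text
time_s: 7.7
tool_pos: [0.5545, -0.3916, 0.1123]
tool_rot: [-151.9, -0.0, 8.0]
force: [0.8, 0.2, -2.7]
grip_width: 0.0037
grasp_force: 45.0
```

>>> send_rows(xyz=[[0,-0.0099,-0.0082],[0,-0.0099,-0.0082],[0,-0.0099,-0.0082],[0,-0.0099,-0.0082],[0,-0.0099,-0.0082],[0,-0.0099,-0.0082],[0,-0.0099,-0.0082],[0,-0.0099,-0.0082],[0,-0.0099,-0.0082],[0,0,0],[0,0,0],[0,0,0]], rotation=[[-0.07,0,0],[-0.07,0,0],[-0.07,0,0],[-0.07,0,0],[-0.07,0,0],[-0.07,0,0],[-0.07,0,0],[-0.07,0,0],[-0.07,0,0],[0,0,0],[0,0,0],[0,0,0]], jaw=[0,0,0,0,0,0,0,0,0,0,0,0])

```text
time_s: 8.9
tool_pos: [0.5435, -0.3237, 0.2008]
tool_rot: [172.0, 0.1, 7.8]
force: [-0.1, 0.2, -2.1]
grip_width: 0.0036
grasp_force: 45.0
```

```bash
python3 - <<'E'
from h import *;from cell import env
T=env.read_camera("top");S=env.read_camera("side")
a=T["image"][150:290,330:470]
b=S["image"][200:370,290:460];cv2.imwrite("pics/a2.png",np.hstack([cv2.resize(a,(400,400)),cv2.resize(b,(400,400))]))
E
```

```text
(no output)
```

View pics/a2.png

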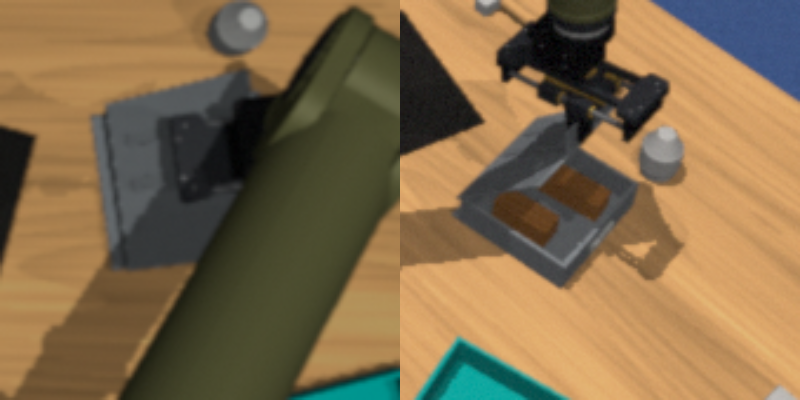

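The lid stands tipped about 48° with its back edge on the rim; in the side crop both blanks show, the long one probably nearer the camera at (525,218) and the other at (580,190). Lifting it off and carrying it to the mat.

```bash
python3 - <<'E'
from h import *;from cell import env
o=env.get_obs();p,R=pose(o);u=U(98.1)
print("up .1",R.inv().apply(.1*Z).round(4))
o2=dict(o);o2["tool_pos"]=p+.1*Z
M=np.array([.5037,.012,.003]);P=M-.1023*u+.0014*U(8.1)+.0321*Z;Rt=lidR(98.1,40)
print(P)
go(P+.08*Z,Rt,o2)
print("down 0.01",Rt.inv().apply(-.01*Z))
E
```

```text
up .1 [-0.0001  0.0139 -0.099 ]
[ 0.51950023 -0.08908216  0.0351    ]
shift [ 0.0082 -0.2593  0.1511] rows> 7.0 turn [ 0.838 -0.    -0.006]
down 0.01 [0.         0.00642788 0.00766044]
```

>>> send_rows(xyz=[[0,0.0014,-0.01],[0,0.0028,-0.02],[0,0.0042,-0.03],[0,0.0056,-0.04],[0.001,-0.029,-0.0041],[0.001,-0.029,-0.0041],[0.001,-0.029,-0.0041],[0.001,-0.029,-0.0041],[0.001,-0.029,-0.0041],[0.001,-0.029,-0.0041],[0.001,-0.029,-0.0041],[0.001,-0.029,-0.0041],[0,0,0],[0,0,0]], rotation=[[0,0,0],[0,0,0],[0,0,0],[0,0,0],[0,0,0],[0,0,0],[0,0,0],[0,0,0],[0,0,0],[0,0,0],[0,0,0],[0,0,0],[0,0,0],[0,0,0]], jaw=[0,0,0,0,0,0,0,0,0,0,0,0,0,0])

```text
time_s: 10.4
tool_pos: [0.5202, -0.0892, 0.303]
tool_rot: [172.0, -0.0, 8.0]
force: [-1.1, -1.2, -1.3]
grip_width: 0.0038
grasp_force: 45.0
```

>>> send_rows(xyz=[[0,0,0],[0,0,0],[0,0,0],[0,0,0],[0,0,0],[0,0,0],[0,0,0],[0,0,0],[0,0.021,0.025],[0,0.021,0.025],[0,0.021,0.025],[0,0.0141,0.0169],[0,0,0],[0,0,0],[0,0,0]], rotation=[[0.12,0,0],[0.12,0,0],[0.12,0,0],[0.12,0,0],[0.12,0,0],[0.12,0,0],[0.118,0,0],[0,0,0],[0,0,0],[0,0,0],[0,0,0],[0,0,0],[0,0,0],[0,0,0],[0,0,0]], jaw=[0,0,0,0,0,0,0,0,0,0,0,0,0,0,0])

```text
time_s: 11.9
tool_pos: [0.5209, -0.0893, 0.1843]
tool_rot: [-140.1, -0.2, 8.0]
force: [-0.0, -0.7, -1.8]
grip_width: 0.0037
grasp_force: 45.0
```

```bash
python3 - <<'E'
from h import *;from cell import env
o=env.get_obs();u=U(98.1);M=np.array([.5037,.012,.003]);P=M-.1023*u+.0014*U(8.1)+.0321*Z;Rt=lidR(98.1,40)
print(o["tool_pos"],o["tool_rot"],o["force"],o["qpos"]);go(P,Rt,o)
T=env.read_camera("top");S=env.read_camera("side");pickle.dump((T,S),open("c2.pkl","wb"))
a=T["image"][140:290,240:450];b=S["image"][180:330,190:400]
cv2.imwrite("pics/a3.png",np.hstack([cv2.resize(a,(400,286)),cv2.resize(b,(400,286))]))
E
```

```text
[ 0.52087569 -0.08934939  0.18425049] [-140.09903657   -0.1660583     7.96798031] [-0.013866   -0.68233517 -1.8258843 ] [ -5.19065244  26.37641327  41.28009614  96.05298211 -43.92108838
  96.38551436 -36.3399924 ]
shift [-0.0018  0.0953  0.1147] rows> 4.0 turn [ 0.002 -0.004  0.   ]
```

View pics/a3.png

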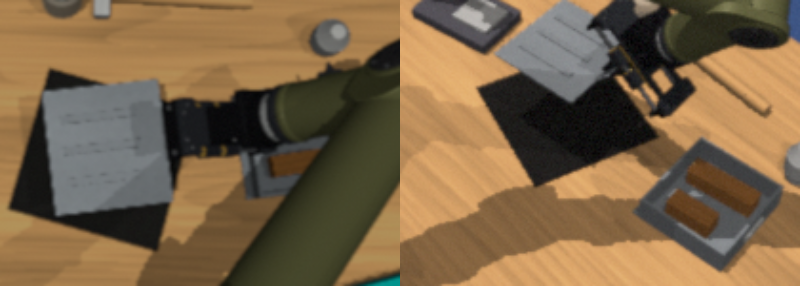

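The lid is level above the mat. In the side crop the longer blank is the far one at (722,185) and the short one is near at (692,213). Lowering.

>>> send_rows(xyz=[[-0.001,0.019,0.023],[-0.001,0.019,0.023],[0,0.019,0.023],[0,0.016,0.019],[0,0.012,0.015],[0,0.005,0.006],[0,0,0],[0,0,0]], rotation=[[0,0,0],[0,0,0],[0,0,0],[0,0,0],[0,0,0],[0,0,0],[0,0,0],[0,0,0]], jaw=[0,0,0,0,0,0,0,0])

```text
time_s: 12.8
tool_pos: [0.5186, -0.0883, 0.0421]
tool_rot: [-140.0, -0.1, 7.9]
force: [-0.8, -0.0, -1.2]
grip_width: 0.0036
grasp_force: 45.0
```

>>> send_rows(xyz=[[0,0.001,0.0012],[0,0.001,0.0012],[0,0.001,0.0012],[0,0.0005,0.0006],[0,0,0],[0,0,0]], rotation=[[0,0,0],[0,0,0],[0,0,0],[0,0,0],[0,0,0],[0,0,0]], jaw=[0,0,0,0,0,0])

```text
time_s: 13.4
tool_pos: [0.5178, -0.088, 0.0356]
tool_rot: [-140.0, -0.0, 8.0]
force: [-0.4, -0.2, -2.7]
grip_width: 0.0036
grasp_force: 45.0
```

>>> send_rows(xyz=[[0,0.0006,0.0008],[0,0,0],[0,0.0006,0.0008],[0,0,0]], rotation=[[0,0,0],[0,0,0],[0,0,0],[0,0,0]], jaw=[0,0,0,0])

```text
time_s: 13.8
tool_pos: [0.518, -0.088, 0.0345]
tool_rot: [-139.9, -0.0, 7.9]
force: [-1.2, -1.6, 4.1]
grip_width: 0.0038
grasp_force: 45.0
```

>>> send_rows(xyz=[[0,0,0],[0,0,0],[0,0,0],[0,0,-0.01],[0,0,-0.025],[0,0,-0.035],[0,-0.03,-0.035],[0,-0.03,-0.035],[0,-0.03,-0.035],[0,-0.03,-0.035],[0,0,0]], rotation=[[0,0,0],[0,0,0],[0,0,0],[0,0,0],[0,0,0],[0,0,0],[0,0,0],[0,0,0],[0,0,0],[0,0,0],[0,0,0]], jaw=[0.16,0.16,0.16,0.16,0.16,0.5,0.6,0.6,0.6,0.6,0.6])

```text
time_s: 14.9
tool_pos: [0.5254, -0.1326, 0.2786]
tool_rot: [-140.3, -0.6, 7.9]
force: [-0.3, 0.3, -0.3]
grip_width: 0.0495
grasp_force: 0.0
```

```bash
python3 - <<'E'
from h import *;from cell import env
o=env.get_obs();print(o["tool_pos"],o["force"],o["grip_width"])
T=env.read_camera("top");S=env.read_camera("side");pickle.dump((T,S),open("c3.pkl","wb"))
# brown blanks
a=T["image"][160:285,240:450];b=S["image"][225:330,290:400]
cv2.imwrite("pics/a4.png",np.hstack([cv2.resize(a,(480,286)),cv2.resize(b,(300,286))]))
hs=cv2.cvtColor(S["image"],cv2.COLOR_BGR2HSV)
print(hs[263,352],hs[290,350],hs[277,352])
E
```

```text
[ 0.52540342 -0.13257694  0.27860803] [-0.27695105  0.34382428 -0.25667388] 0.049458859068825724
[110  13  60] [ 14 174  97] [ 16 202  72]
```

View pics/a4.png

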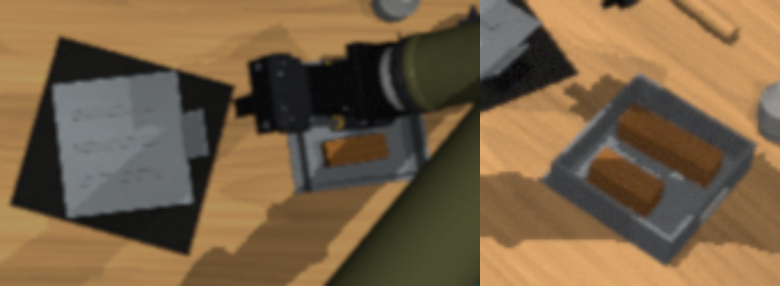

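The lid lies flat in the middle of the mat (top crop centre about (125,145)). In the side crop the long blank is at (670,143) and the short one at (625,180). I'll measure the long one.

```bash
python3 - <<'E'
from h import *;from cell import env
T,S=pickle.load(open("c3.pkl","rb"))
hs=cv2.cvtColor(S["image"],cv2.COLOR_BGR2HSV)
m=((hs[...,1]>150)&(hs[...,0]<25)&(hs[...,2]<150)).astype(np.uint8);k=np.zeros_like(m);k[255:312,325:385]=1;m*=k
n,l,st,_=cv2.connectedComponentsWithStats(m);print(st[1:][st[1:,4]>40])
for i in range(1,n):
    if st[i,4]<60: continue
    cs,_=cv2.findContours((l==i).astype(np.uint8),0,1);c=cs[0][:,0]
    w=np.array([plane(S,p,.039)[:2] for p in c])*1000
    for y in(94,96,98,100,102):
        u=U(y)[:2];v=U(y-90)[:2];a=w@u;b=w@v
        # far long edge straightness: max b per bin of a
        far=[b[(a>q)&(a<=q+12)].max() for q in np.arange(a.min()+15,a.max()-15,12) if ((a>q)&(a<=q+12)).any()]
        print(i,y,"u",a.min().round(1),a.max().round(1),"v",b.min().round(1),b.max().round(1),"far",np.round(far,1))
u=U(LY)[:2];v=U(LY-90)[:2];print("lid c",LID[:2]@u,LID[:2]@v)
E
```

```text
[[341 264  38  29 511]
 [330 283  27  21 329]]
1 94 u -399.4 -276.3 v 513.1 573.9 far [573.9 572.7 571.  569.7 566.3 564.6 564.1 562.8]
1 96 u -417.9 -295.5 v 502.1 560.4 far [560.4 559.4 558.4 557.3 554.2 553.1 553.1 552. ]
1 98 u -436.1 -314.2 v 490.6 546.3 far [546.3 545.5 545.1 544.3 541.8 541.  541.4 541. ]
1 100 u -453.8 -331.9 v 478.5 531.4 far [531.4 530.3 531.1 530.5 528.8 528.2 529.  529.3]
1 102 u -471.0 -349.3 v 465.2 516.9 far [516.  515.3 516.5 515.8 515.2 514.8 516.  516.9]
2 94 u -377.3 -294.8 v 443.9 495.9 far [495.9 493.2 492.5 489.8 489.1]
2 96 u -393.0 -311.1 v 432.5 483.0 far [483.  480.7 480.5 478.2 477.9]
2 98 u -408.6 -326.8 v 420.6 469.5 far [467.6 467.9 466.9 466.  466.1]
2 100 u -423.7 -342.0 v 407.8 455.5 far [454.1 454.6 454.  453.8 451.9]
2 102 u -438.2 -356.8 v 393.3 440.9 far [440.  440.9 440.4 440.9 439.1]
lid c -0.3760638335344115 0.49191970188985357
```

```bash
python3 - <<'E'
from h import *
d=pickle.load(open("c0.pkl","rb"));T,S=d["top"],d["side"]
for c,(x0,y0,x1,y1),n in((T,(395,140,432,180),"T"),(S,(380,240,420,285),"S")):
    im=c["image"][y0:y1,x0:x1];h=cv2.cvtColor(im,cv2.COLOR_BGR2HSV);m=((h[...,1]<70)&(h[...,2]>40)).astype(np.uint8)
    nn,l,st,ce=cv2.connectedComponentsWithStats(m);i=1+st[1:,4].argmax();print(n,st[i]+[x0,y0,0,0,0],ce[i]+[x0,y0])
C=np.array([.5736,-.2965])
for X in((.69,-.37),(.70,-.37),(.70,-.36),(.69,-.36)):
    print(X,[proj(T,[*X,z]).round(1).tolist() for z in(0,.078)],[proj(S,[*X,z]).round(1).tolist() for z in(0,.078)])
E
```

```text
T [403 150  20  19 295] [412.79661017 159.25762712]
S [392 254  19  23 339] [400.56342183 265.18289086]
(0.69, -0.37) [[415.8, 167.0], [424.2, 161.4]] [[400.8, 277.6], [405.2, 262.2]]
(0.7, -0.37) [[415.8, 163.9], [424.2, 158.1]] [[402.8, 275.9], [407.3, 260.5]]
(0.7, -0.36) [[412.6, 163.8], [420.8, 158.0]] [[400.3, 274.0], [404.7, 258.6]]
(0.69, -0.36) [[412.7, 166.9], [420.9, 161.3]] [[398.3, 275.7], [402.6, 260.3]]
```

```bash
cat >> h.py <<'E'
BC=np.array([.5736,-.2965,0]);BY=101.0
GA=np.array([.5248,.2808,.036]);GY=103.3
E
python3 - <<'E'
from h import *;from cell import env
o=env.get_obs();R=blR(BY,-35);print(R.apply([0,0,1]),R.apply([1,0,0]))
P=BC+.042*U(BY)+.029*Z;print(P)
go(P+[-.01,.03,.13],R,o);v=(pose(o)[1].inv()*R).as_rotvec();print(np.degrees(np.linalg.norm(v)),v/15)
E
```

```text
[ 0.10944354 -0.56303822 -0.81915204] [-0.15630158  0.80410191 -0.57357644]
[ 0.56558602 -0.25527166  0.029     ]
shift [0.018  0.1478 0.0251] rows> 4.0 turn [-1.016 -1.025 -1.378]
114.3174733834739 [-0.06774721 -0.06831036 -0.09185231]
```

>>> send_rows(xyz=[[0.0045,0.037,0.0063],[0.0045,0.037,0.0063],[0.0045,0.037,0.0063],[0.0045,0.037,0.0063],[0,0,0],[0,0,0]], rotation=[[0,0,0],[0,0,0],[0,0,0],[0,0,0],[0,0,0],[0,0,0]], jaw=[0.58,0.58,0.58,0.58,0.58,0.58])

```text
time_s: 15.6
tool_pos: [0.554, -0.2241, 0.1553]
tool_rot: [-139.9, 0.2, 7.9]
force: [1.3, -0.4, 0.5]
grip_width: 0.0504
grasp_force: 0.0
```

>>> send_rows(xyz=[[0,0,0],[0,0,0],[0,0,0],[0,0,0],[0,0,0],[0,0,0],[0,0,0],[0,0,0],[0,0,0],[0,0,0],[0,0,0],[0,0,0],[0,0,0],[0,0,0],[0,0,0],[0,0,0],[0,0,0]], rotation=[[-0.0677,-0.0683,-0.0919],[-0.0677,-0.0683,-0.0919],[-0.0677,-0.0683,-0.0919],[-0.0677,-0.0683,-0.0919],[-0.0677,-0.0683,-0.0919],[-0.0677,-0.0683,-0.0919],[-0.0677,-0.0683,-0.0919],[-0.0677,-0.0683,-0.0919],[-0.0677,-0.0683,-0.0919],[-0.0677,-0.0683,-0.0919],[-0.0677,-0.0683,-0.0919],[-0.0677,-0.0683,-0.0919],[-0.0677,-0.0683,-0.0919],[-0.0677,-0.0683,-0.0919],[-0.0677,-0.0683,-0.0919],[0,0,0],[0,0,0]], jaw=[0.58,0.58,0.58,0.58,0.58,0.58,0.58,0.58,0.58,0.58,0.58,0.58,0.58,0.58,0.58,0.58,0.58])

```text
time_s: 17.3
tool_pos: [0.5552, -0.2231, 0.1579]
tool_rot: [-179.9, 34.7, 101.0]
force: [-0.2, 0.0, 0.2]
grip_width: 0.0504
grasp_force: 0.0
```

```bash
python3 - <<'E'
from h import *;from cell import env
o=env.get_obs();R=blR(BY,-35);print(o["tool_pos"],o["tool_rot"],o["qpos"],R.as_euler("xyz",degrees=True))
go(BC+.042*U(BY)+.029*Z,R,o)
T=env.read_camera("top")
hs=cv2.cvtColor(T["image"],cv2.COLOR_BGR2HSV);m=((hs[...,1]>150)&(hs[...,0]<25)&(hs[...,2]<130)).astype(np.uint8);k=np.zeros_like(m);k[180:245,370:432]=1
cs,_=cv2.findContours(m*k,0,1)
for c in cs:
    if cv2.contourArea(c)<40: continue
    w=np.array([plane(T,p[0],.039)[:2] for p in c],np.float32)*1000;print(cv2.minAreaRect(w))
cv2.imwrite("pics/a5.png",cv2.resize(T["image"][160:285,330:470],(560,500)))
E
```

```text
[ 0.55517744 -0.22310228  0.15785941] [-179.94879935   34.65967104  101.02996431] [-40.85815853  11.86405677  45.30174723 112.84243229  31.58915607
  54.00569726  -3.6341391 ] [180.  35. 101.]
shift [0.0457 0.0042 0.1251] rows> 3.0 turn [-0.001 -0.006  0.   ]
((503.5623779296875, -304.452392578125), (31.768314361572266, 54.29093551635742), 7.1805195808410645)
((568.155517578125, -309.7110290527344), (12.870695114135742, 84.11740112304688), 6.127688884735107)
```

View pics/a5.png

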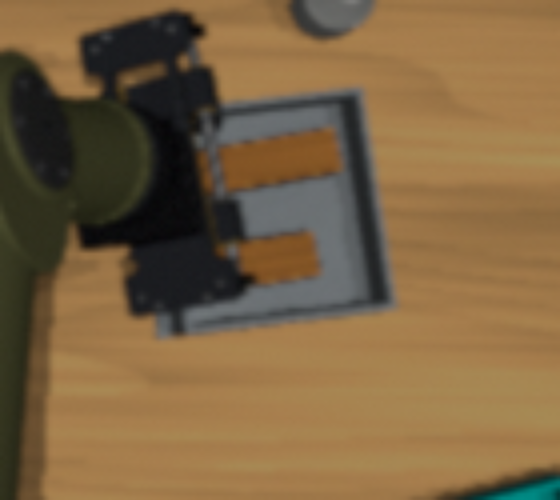

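```bash
python3 - <<'E'
from h import *
T=pickle.load(open("c0.pkl","rb"))["top"]
g=lambda a,b: plane(T,(330+a/4,160+b/4),.039)*1000
q=[g(*p) for p in((336,128),(342,172),(228,190),(225,147))]
print(np.round(q,1))
y=lambda v:np.degrees(np.arctan2(v[1],v[0]))
print(y(q[2]-q[1]),y(q[3]-q[0]),y(q[0]-q[1])+90)
m=(q[0]+q[1])/2
for a in(98,100,101): print(a,m+60*U(a))
E
```

```text
[[ 603.6 -351.1   39. ]
 [ 570.  -355.3   39. ]
 [ 553.9 -268.4   39. ]
 [ 586.7 -266.2   39. ]]
100.48154959252678 101.27547590527932 97.24407357884448
98 [ 578.44472986 -293.7851091    39.        ]
100 [ 576.37622526 -294.11272804   39.        ]
101 [ 575.3465762  -294.30356221   39.        ]
```

Top crop: the long blank's free end has corners (336,128)/(342,172). That puts its centre at about (0.5745, -0.2955), yaw 101°, agreeing with the side view. Descending onto its back end with the tool leaning back.

>>> send_rows(xyz=[[-0.014,0.0027,0.0095],[-0.014,0.0027,0.0095],[0.02,0,0.0286],[0.02,0,0.0286],[0.014,0,0.02],[0,0,0],[0,0,0],[0.009,0,0.0129],[0,0,0],[0,0,0]], rotation=[[0,-0.006,0],[0,0,0],[0,0,0],[0,0,0],[0,0,0],[0,0,0],[0,0,0],[0,0,0],[0,0,0],[0,0,0]], jaw=[0.58,0.58,0.58,0.58,0.58,0.58,0.58,0.58,0.58,0.58])

```text
time_s: 18.35
tool_pos: [0.5676, -0.2573, 0.0493]
tool_rot: [-179.9, 35.2, 101.1]
force: [0.3, 0.3, -0.0]
grip_width: 0.05
grasp_force: 0.0
```

```bash
python3 - <<'E'
from h import *;from cell import env
o=env.get_obs();R=blR(BY,-35);print(o["force"])
go(BC+[.001,.001,0]+.042*U(BY)+.029*Z,R,o)
E
```

```text
[ 0.30293795  0.2939878  -0.00653421]
shift [ 0.0143 -0.0004  0.0148] rows> 1.0 turn [-0.     0.004  0.001]
```

>>> send_rows(xyz=[[0.007,0,0.0075],[0.007,0,0.0073],[0,0,0],[0,0,0],[0,0,0],[0,0,0],[0,0,0]], rotation=[[0,0,0],[0,0,0],[0,0,0],[0,0,0],[0,0,0],[0,0,0],[0,0,0]], jaw=[0.58,0.58,0.58,0.3,0.3,0.3,0.3], newtons=45)

```text
time_s: 19.05
tool_pos: [0.5659, -0.254, 0.0276]
tool_rot: [-179.8, 35.2, 101.2]
force: [0.7, 0.4, -1.2]
grip_width: 0.0334
grasp_force: 45.0
```

>>> send_rows(xyz=[[-0.0057,0,-0.0082],[-0.0115,0,-0.0164],[-0.023,0,-0.0328],[-0.023,0,-0.0328],[-0.023,0,-0.0328],[0,0,0]], rotation=[[0,0,0],[0,0,0],[0,0,0],[0,0,0],[0,0,0],[0,0,0]], jaw=[0.3,0.3,0.3,0.3,0.3,0.3])

```text
time_s: 19.65
tool_pos: [0.5694, -0.2548, 0.184]
tool_rot: [179.5, 35.2, 100.7]
force: [0.1, -0.2, -1.4]
grip_width: 0.0338
grasp_force: 45.0
```

```bash
python3 - <<'E'
from h import *;from cell import env
o=env.get_obs();p,R=pose(o);print(o["grip_width"],o["tool_pos"])
W=np.array([.49,.08,.19]);go(W,R,o)
Rt=blR(GY+90,-35);print("turn",(R.inv()*Rt).as_rotvec()/12)
o2=dict(o);o2["tool_pos"]=W;o2["tool_rot"]=Rt.as_euler("xyz",degrees=True)
F=GA+.0424*U(GY+90)+.0226*Z;print("F",F)
go(F-.12*U(GY)+.012*Z,Rt,o2); print(Rt.inv().apply(.1*U(GY)),Rt.inv().apply(-.1*Z))
E
```

```text
0.03378712327822637 [ 0.56938202 -0.25476407  0.18397336]
shift [ 0.2773 -0.0138 -0.2033] rows> 8.0 turn [0. 0. 0.]
turn [-0.07678946  0.00074709 -0.11004888]
F [0.48353722 0.27104589 0.0586    ]
shift [0.0376 0.0674 0.1194] rows> 3.0 turn [-0.  0. -0.]
[-1.00965518e-17  1.00000000e-01  1.90450743e-17] [ 5.73576436e-02 -1.24900090e-17  8.19152044e-02]
```

>>> send_rows(xyz=[[0.0308,-0.0015,-0.0226],[0.0308,-0.0015,-0.0226],[0.0308,-0.0015,-0.0226],[0.0308,-0.0015,-0.0226],[0.0308,-0.0015,-0.0226],[0.0308,-0.0015,-0.0226],[0.0308,-0.0015,-0.0226],[0.0308,-0.0015,-0.0226],[0.0308,-0.0015,-0.0226],[0,0,0]], rotation=[[0,0,0],[0,0,0],[0,0,0],[0,0,0],[0,0,0],[0,0,0],[0,0,0],[0,0,0],[0,0,0],[0,0,0]], jaw=[0.3,0.3,0.3,0.3,0.3,0.3,0.3,0.3,0.3,0.3])

```text
time_s: 20.65
tool_pos: [0.4864, 0.0876, 0.1835]
tool_rot: [-179.8, 35.0, 101.7]
force: [0.3, 0.2, -0.8]
grip_width: 0.0337
grasp_force: 45.0
```

>>> send_rows(xyz=[[0,0,0],[0,0,0],[0,0,0],[0,0,0],[0,0,0],[0,0,0],[0,0,0],[0,0,0],[0,0,0],[0,0,0],[0,0,0],[0,0,0],[0,0,0],[0,0,0]], rotation=[[-0.0768,0.0007,-0.11],[-0.0768,0.0007,-0.11],[-0.0768,0.0007,-0.11],[-0.0768,0.0007,-0.11],[-0.0768,0.0007,-0.11],[-0.0768,0.0007,-0.11],[-0.0768,0.0007,-0.11],[-0.0768,0.0007,-0.11],[-0.0768,0.0007,-0.11],[-0.0768,0.0007,-0.11],[-0.0768,0.0007,-0.11],[-0.0768,0.0007,-0.11],[0,0,0],[0,0,0]], jaw=[0.3,0.3,0.3,0.3,0.3,0.3,0.3,0.3,0.3,0.3,0.3,0.3,0.3,0.3])

```text
time_s: 22.05
tool_pos: [0.4924, 0.0852, 0.1791]
tool_rot: [179.5, 32.7, 172.3]
force: [-0.7, 0.1, -0.5]
grip_width: 0.0335
grasp_force: 45.0
```

```bash
python3 - <<'E'
from h import *;from cell import env
o=env.get_obs();p,R=pose(o);print(o["grip_width"],o["tool_pos"],o["tool_rot"],o["qpos"])
Rt=blR(GY+90,-35);F=GA+.0424*U(GY+90)+.0226*Z
go(F-.12*U(GY)+.012*Z,Rt,o)
T=env.read_camera("top");S=env.read_camera("side")
cv2.imwrite("pics/a6.png",np.hstack([cv2.resize(T["image"][160:290,130:330],(400,260)),cv2.resize(S["image"][100:230,130:330],(400,260))]))
E
```

```text
0.03353464987610259 [0.49243558 0.08515734 0.17910056] [179.47405451  32.72860632 172.3129394 ] [-15.42447382 -17.25094253  -7.47071377 132.9291323   22.46863836
  37.337741    44.61958936]
shift [0.0508 0.0701 0.0969] rows> 3.0 turn [-0.195 -0.038 -0.304]
```

View pics/a6.png

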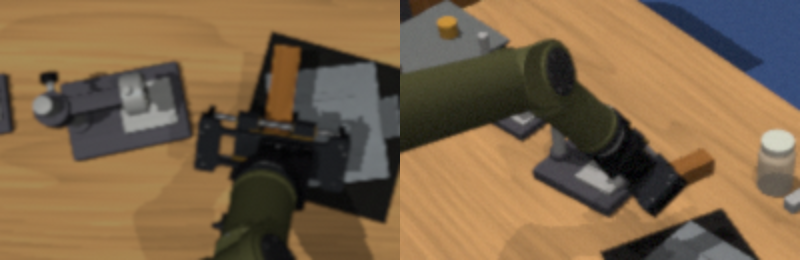

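Held firmly: in the top crop the blank points away at (285,85). J2 reached its limit at this small radius, so I'll move outward before finishing the turn.

```bash
python3 - <<'E'
from h import *;from cell import env
o=env.get_obs();p,R=pose(o);W=np.array([.56,.15,.14])
go(W,R,o)
Rt=blR(GY+90,-35);print((R.inv()*Rt).as_rotvec())
E
```

```text
shift [-0.0283  0.0698  0.0658] rows> 3.0 turn [0. 0. 0.]
[-0.19155219 -0.03725507 -0.29966045]
```

>>> send_rows(xyz=[[-0.0094,0.0233,0.0219],[-0.0094,0.0233,0.0219],[-0.0094,0.0233,0.0219],[0,0,0],[0,0,0],[0,0,0],[0,0,0],[0,0,0]], rotation=[[0,0,0],[0,0,0],[0,0,0],[-0.064,-0.0124,-0.1],[-0.064,-0.0124,-0.1],[-0.064,-0.0124,-0.1],[0,0,0],[0,0,0]], jaw=[0.3,0.3,0.3,0.3,0.3,0.3,0.3,0.3])

```text
time_s: 22.95
tool_pos: [0.5587, 0.1519, 0.1391]
tool_rot: [179.7, 34.3, -169.9]
force: [-1.0, 0.6, -0.4]
grip_width: 0.034
grasp_force: 45.0
```

```bash
python3 - <<'E'
from h import *;from cell import env
o=env.get_obs();p,R=pose(o);print(o["tool_pos"],o["tool_rot"],o["qpos"])
Rt=blR(GY+90,-35);F=GA+.0424*U(GY+90)+.0226*Z
go(F-.11*U(GY)+.012*Z,Rt,o)
E
```

```text
[0.55873594 0.15189932 0.1391199 ] [ 179.69347262   34.33495697 -169.94311369] [-14.61413688  -5.11424283  -6.6809614  129.15921031  14.36743026
  22.72288198  67.08336123]
shift [0.0775 0.0205 0.0302] rows> 2.0 turn [-0.027 -0.011 -0.047]
```

>>> send_rows(xyz=[[0.0258,0.0068,0.0101],[0.0258,0.0068,0.0101],[0.0258,0.0068,0.0101],[0,0,0],[0,0,0],[0,0,0]], rotation=[[0,0,0],[0,0,0],[0,0,0],[-0.027,-0.011,-0.047],[0,0,0],[0,0,0]], jaw=[0.3,0.3,0.3,0.3,0.3,0.3])

```text
time_s: 23.55
tool_pos: [0.5101, 0.1633, 0.0713]
tool_rot: [-180.0, 35.1, -166.7]
force: [0.2, 0.4, -0.4]
grip_width: 0.0338
grasp_force: 45.0
```

```bash
python3 - <<'E'
from h import *;from cell import env
o=env.get_obs();p,R=pose(o);print(o["tool_pos"],o["tool_rot"],o["qpos"])
Rt=blR(GY+90,-35);F=GA+.0424*U(GY+90)+.0226*Z
go(F+.012*Z,Rt,o)
S=env.read_camera("side");T=env.read_camera("top");pickle.dump((T,S),open("c4.pkl","wb"))
cv2.imwrite("pics/a7.png",np.hstack([cv2.resize(T["image"][170:270,130:280],(390,260)),cv2.resize(S["image"][120:220,150:300],(390,260))]))
E
```

```text
[0.5100909  0.16331916 0.07134234] [-179.99591697   35.06467464 -166.69883931] [-12.72711092  -3.63735775 -11.95108795 137.93321989  28.05359828
  12.57675374  52.75784021]
shift [ 0.0013  0.1109 -0.    ] rows> 3.0 turn [-0.     0.001  0.   ]
```

View pics/a7.png

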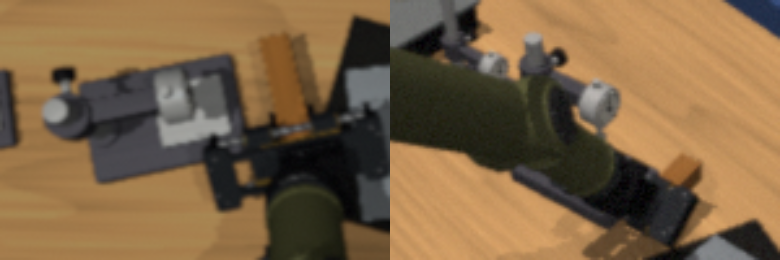

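Pose is right: the blank (top crop (285,85)) is parallel to the base's front edge and clear of the foot. Sliding it under the foot.

>>> send_rows(xyz=[[0.0005,0.018,0],[0.0005,0.022,0],[0.0003,0.022,0],[0,0.022,0],[0,0.018,0],[0,0.0089,0],[0,0,0],[0,0,0]], rotation=[[0,0,0],[0,0,0],[0,0,0],[0,0,0],[0,0,0],[0,0,0],[0,0,0],[0,0,0]], jaw=[0.3,0.3,0.3,0.3,0.3,0.3,0.3,0.3])

```text
time_s: 24.45
tool_pos: [0.4833, 0.2699, 0.07]
tool_rot: [-179.9, 35.0, -166.7]
force: [0.6, -0.4, -1.4]
grip_width: 0.0339
grasp_force: 45.0
```

```bash
python3 - <<'E'
from h import *;from cell import env
o=env.get_obs();p,R=pose(o);print(o["tool_pos"],o["tool_rot"],o["force"])
Rt=blR(GY+90,-35);F=GA+.0424*U(GY+90)+.0226*Z
go(F,Rt,o)
S=env.read_camera("side");T=env.read_camera("top");pickle.dump((T,S),open("c5.pkl","wb"))
cv2.imwrite("pics/a8.png",np.hstack([cv2.resize(T["image"][170:270,130:280],(390,260)),cv2.resize(S["image"][120:220,150:300],(390,260))]))
E
```

```text
[0.48328131 0.26987011 0.0700092 ] [-179.94116968   35.03364974 -166.65999096] [ 0.57911192 -0.38030653 -1.39253393]
shift [0.0061 0.0011 0.0096] rows> 1.0 turn [-0.001  0.001  0.001]
```

View pics/a8.png

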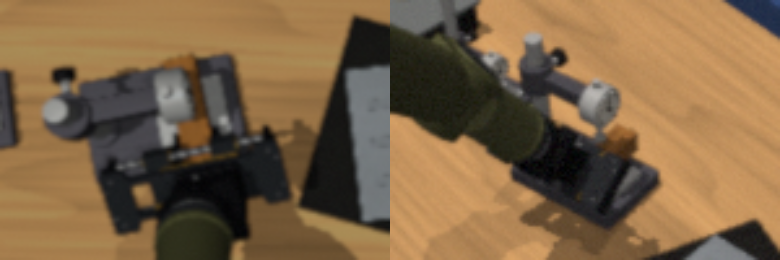

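Blank seen under the foot (top crop (195,110); side crop blank at (622,143) with the foot at (600,130) above it). That was my last picture; from here I'll use numbers only.

>>> send_rows(xyz=[[0.0021,0.0011,0.003],[0.0016,0,0.0024],[0.0009,0,0.0013],[0.0006,0,0.0008],[0,0,0],[0,0,0]], rotation=[[0,0,0],[0,0,0],[0,0,0],[0,0,0],[0,0,0],[0,0,0]], jaw=[0.3,0.3,0.3,0.3,0.3,0.3])

```text
time_s: 25.15
tool_pos: [0.4827, 0.2708, 0.0605]
tool_rot: [-179.9, 35.0, -166.6]
force: [-0.5, -0.0, -1.7]
grip_width: 0.0335
grasp_force: 45.0
```

>>> send_rows(xyz=[[0.0006,0,0.0008],[0,0,0],[0.0006,0,0.0008],[0,0,0],[0,0,0]], rotation=[[0,0,0],[0,0,0],[0,0,0],[0,0,0],[0,0,0]], jaw=[0.3,0.3,0.3,0.3,0.3])

```text
time_s: 25.65
tool_pos: [0.4827, 0.271, 0.0586]
tool_rot: [-179.9, 35.0, -166.6]
force: [-0.4, -0.0, 0.5]
grip_width: 0.0337
grasp_force: 45.0
```

>>> send_rows(xyz=[[0.0003,0,0.0005],[0,0,0],[0,0,0]], rotation=[[0,0,0],[0,0,0],[0,0,0]], jaw=[0.3,0.3,0.3])

```text
time_s: 25.95
tool_pos: [0.4829, 0.2711, 0.0585]
tool_rot: [-179.9, 35.1, -166.6]
force: [-3.8, -1.4, 5.6]
grip_width: 0.0339
grasp_force: 45.0
```

>>> send_rows(xyz=[[0,0,0],[0,0,0],[0,0,0],[0,0,-0.008],[0,0,-0.016],[0,0,-0.016],[0,0,-0.016],[0,0,0],[0,0,0]], rotation=[[0,0,0],[0,0,0],[0,0,0],[0,0,0],[0,0,0],[0,0,0],[0,0,0],[0,0,0],[0,0,0]], jaw=[0.5,0.55,0.55,0.55,0.55,0.55,0.55,0.55,0.55])

```text
time_s: 26.85
tool_pos: [0.4516, 0.2635, 0.1038]
tool_rot: [-179.9, 35.0, -166.6]
force: [-0.1, 0.2, -0.9]
grip_width: 0.048
grasp_force: 0.0
```

```bash
python3 - <<'E'
from h import *;from cell import env
o=env.get_obs();p,R=pose(o);print(o["tool_pos"],o["tool_rot"],o["force"],o["qpos"])
S=env.read_camera("side");T=env.read_camera("top");pickle.dump((T,S),open("c6.pkl","wb"))
E
```

```text
[0.45160831 0.26354803 0.10383564] [-179.92443021   35.03869122 -166.61318018] [-0.08678796  0.2230583  -0.9487953 ] [-18.60512104  -7.55832314 -24.87578143 136.03523724  36.03352591
  24.25222913  29.52599473]
```

>>> send_rows(xyz=[[0,-0.03,0],[0,-0.035,0],[0,-0.035,0],[0,-0.035,0],[-0.04,0,-0.02],[-0.04,0,-0.02],[-0.04,0,-0.02],[-0.04,0,-0.02],[0,0,0]], rotation=[[0,0,0],[0,0,0],[0,0,0],[0,0,0],[0,0,0],[0,0,0],[0,0,0],[0,0,0],[0,0,0]], jaw=[0.5,0.5,0.5,0.3,0,0,0,0,0])

```text
time_s: 27.85
tool_pos: [0.5665, 0.1703, 0.2676]
tool_rot: [179.9, 35.4, -166.7]
force: [0.4, -0.3, -0.6]
grip_width: 0.0045
grasp_force: 0.0
```

```bash
python3 - <<'E'
from h import *;from cell import env
o=env.get_obs();p,R=pose(o);print(o["tool_pos"],o["tool_rot"],o["qpos"])
S=env.read_camera("side");T=env.read_camera("top");pickle.dump((T,S),open("c7.pkl","wb"))
for c,k in((T,(180,250,160,235)),(S,(150,210,200,260))):
    hs=cv2.cvtColor(c["image"],cv2.COLOR_BGR2HSV);m=((hs[...,1]>165)&(hs[...,0]<25)&(hs[...,2]<190)).astype(np.uint8)
    q=np.zeros_like(m);q[k[0]:k[1],k[2]:k[3]]=1;m*=q
    n,l,st,ce=cv2.connectedComponentsWithStats(m);
    for i in range(1,n):
        if st[i,4]>40:
            print(st[i],ce[i]);ct=cv2.findContours((l==i).astype(np.uint8),0,1)[0][0]
            w=np.array([plane(c,x[0],.07)[:2] for x in ct]);a=(w-GA[:2])@U(GY)[:2]*1000;b=(w-GA[:2])@U(GY+90)[:2]*1000
            print("u",a.min().round(1),a.max().round(1),"lat",b.min().round(1),b.max().round(1))
E
```

```text
[0.56646814 0.170279   0.26755093] [ 179.92585864   35.37502575 -166.7032855 ] [-11.42995097 -12.22375761  -9.54207653 119.55668478   4.26276567
  37.49545866  79.36048093]
[201 225  12   8  69] [206.65217391 228.75362319]
u -18.4 14.4 lat 44.8 62.1
[219 171  25  27 273] [230.71794872 183.40659341]
u -35.1 17.9 lat -54.0 82.8
```

```bash
python3 - <<'E'
from h import *;from cell import env
o=env.get_obs();p,R=pose(o);Rt=blR(GY,0)
P=GA+.033*U(GY);P[2]=.32;print(P)
v=(R.inv()*Rt).as_rotvec();print(v,np.degrees(np.linalg.norm(v)),v/13)
o2=dict(o);o2["tool_rot"]=Rt.as_euler("xyz",degrees=True);go(P,Rt,o2)
E
```

```text
[0.51720836 0.3129149  0.32      ]
[0.47417233 0.47394436 1.51917357] 95.14120716966012 [0.03647479 0.03645726 0.11685951]
shift [ 0.1504 -0.0101 -0.0601] rows> 4.0 turn [ 0.  0. -0.]
```

>>> send_rows(xyz=[[0,0,0],[0,0,0],[0,0,0],[0,0,0],[0,0,0],[0,0,0],[0,0,0],[0,0,0],[0,0,0],[0,0,0],[0,0,0],[0,0,0],[0,0,0],[0,0,-0.03],[0,0,-0.03],[0.0376,-0.0025,0],[0.0376,-0.0025,0],[0.0376,-0.0025,0],[0.0376,-0.0025,0],[0,0,0]], rotation=[[0.0365,0.0365,0.1169],[0.0365,0.0365,0.1169],[0.0365,0.0365,0.1169],[0.0365,0.0365,0.1169],[0.0365,0.0365,0.1169],[0.0365,0.0365,0.1169],[0.0365,0.0365,0.1169],[0.0365,0.0365,0.1169],[0.0365,0.0365,0.1169],[0.0365,0.0365,0.1169],[0.0365,0.0365,0.1169],[0.0365,0.0365,0.1169],[0.0365,0.0365,0.1169],[0,0,0],[0,0,0],[0,0,0],[0,0,0],[0,0,0],[0,0,0],[0,0,0]], jaw=[0,0,0,0,0,0,0,0,0,0,0,0,0,0,0,0,0,0,0,0])

```text
time_s: 29.95
tool_pos: [0.5119, 0.3194, 0.3175]
tool_rot: [-179.7, -0.2, 103.9]
force: [0.3, -0.3, -0.1]
grip_width: 0.0006
grasp_force: 0.0
```

```bash
python3 - <<'E'
from h import *;from cell import env
o=env.get_obs();print(o["tool_pos"],o["tool_rot"],o["qpos"],o["grip_width"])
P=GA+.033*U(GY);P[2]=.22;go(P,blR(GY,0),o)
E
```

```text
[0.51194429 0.31940302 0.31746634] [-1.79702539e+02 -1.68924974e-01  1.03895867e+02] [-16.4609657   12.66847497 -21.44283778  82.40007555   4.33545407
  86.00010373 -23.85034606] 0.0005592031663960544
shift [-0.0078  0.0041  0.0974] rows> 2.0 turn [-0.005 -0.003  0.01 ]
```

>>> send_rows(xyz=[[-0.0078,0.0041,0],[0,0,0.03],[0,0,0.03],[0,0,0.025],[0,0,0.005],[0,0,0],[0,0,0]], rotation=[[-0.005,-0.003,0.01],[0,0,0],[0,0,0],[0,0,0],[0,0,0],[0,0,0],[0,0,0]], jaw=[0,0,0,0,0,0,0])

```text
time_s: 30.65
tool_pos: [0.524, 0.3058, 0.2314]
tool_rot: [179.6, 0.1, 102.7]
force: [0.6, -0.1, 0.2]
grip_width: 0.0004
grasp_force: 0.0
```

>>> send_rows(xyz=[[0,0,0.004],[0,0,0.004],[0,0,0.004],[0,0,0.004],[0,0,0],[0,0,0]], rotation=[[0,0,0],[0,0,0],[0,0,0],[0,0,0],[0,0,0],[0,0,0]], jaw=[0,0,0,0,0,0])

```text
time_s: 31.25
tool_pos: [0.5229, 0.3064, 0.2141]
tool_rot: [179.7, 0.1, 102.8]
force: [0.4, 0.8, -0.6]
grip_width: 0.0005
grasp_force: 0.0
```

>>> send_rows(xyz=[[0.0075,-0.004,0],[0,0,0],[0,0,0.003],[0,0,0.003],[0,0,0.003],[0,0,0],[0,0,0]], rotation=[[0,0,0.01],[0,0,0],[0,0,0],[0,0,0],[0,0,0],[0,0,0],[0,0,0]], jaw=[0,0,0,0,0,0,0])

```text
time_s: 31.95
tool_pos: [0.5175, 0.3126, 0.205]
tool_rot: [179.7, 0.1, 102.2]
force: [0.7, -0.4, -0.3]
grip_width: 0.0004
grasp_force: 0.0
```

>>> send_rows(xyz=[[0,0,0.003],[0,0,0.003],[0,0,0],[0,0,0]], rotation=[[0,0,0],[0,0,0],[0,0,0],[0,0,0]], jaw=[0,0,0,0])

```text
time_s: 32.35
tool_pos: [0.5175, 0.3128, 0.1991]
tool_rot: [179.7, 0.1, 102.2]
force: [0.7, 0.5, -0.8]
grip_width: 0.0003
grasp_force: 0.0
```

>>> send_rows(xyz=[[0,0,0.003],[0,0,0.003],[0,0,0],[0,0,0]], rotation=[[0,0,0],[0,0,0],[0,0,0],[0,0,0]], jaw=[0,0,0,0])

```text
time_s: 32.75
tool_pos: [0.5176, 0.3129, 0.1932]
tool_rot: [179.7, 0.1, 102.2]
force: [-0.4, -0.5, -0.4]
grip_width: 0.0006
grasp_force: 0.3
```

>>> send_rows(xyz=[[0,0,0.003],[0,0,0.003],[0,0,0],[0,0,0]], rotation=[[0,0,0],[0,0,0],[0,0,0],[0,0,0]], jaw=[0,0,0,0])

```text
time_s: 33.15
tool_pos: [0.5176, 0.3129, 0.1871]
tool_rot: [179.7, 0.1, 102.2]
force: [-1.0, 0.3, 1.7]
grip_width: 0.0004
grasp_force: 1.1
```

>>> send_rows(xyz=[[0,0,0.002],[0,0,0.002],[0,0,0.002],[0,0,0],[0,0,0]], rotation=[[0,0,0],[0,0,0],[0,0,0],[0,0,0],[0,0,0]], jaw=[0,0,0,0,0])

```text
time_s: 33.65
tool_pos: [0.5177, 0.3129, 0.1809]
tool_rot: [179.7, 0.1, 102.2]
force: [-0.5, 1.0, 1.4]
grip_width: 0.0006
grasp_force: 1.0
```

>>> send_rows(xyz=[[0,0,0.002],[0,0,0.002],[0,0,0.002],[0,0,0.002],[0,0,0],[0,0,0]], rotation=[[0,0,0],[0,0,0],[0,0,0],[0,0,0],[0,0,0],[0,0,0]], jaw=[0,0,0,0,0,0])

```text
time_s: 34.25
tool_pos: [0.5177, 0.3128, 0.1728]
tool_rot: [179.7, 0.1, 102.2]
force: [0.4, 1.3, 1.8]
grip_width: 0.0004
grasp_force: 0.8
```

>>> send_rows(xyz=[[0,0,0.002],[0,0,0.002],[0,0,0.002],[0,0,0.002],[0,0,0],[0,0,0]], rotation=[[0,0,0],[0,0,0],[0,0,0],[0,0,0],[0,0,0],[0,0,0]], jaw=[0,0,0,0,0,0])

```text
time_s: 34.85
tool_pos: [0.5177, 0.3128, 0.1648]
tool_rot: [179.7, 0.1, 102.2]
force: [1.3, 1.3, 1.0]
grip_width: 0.0004
grasp_force: 0.9
```

```bash
python3 - <<'E'
from h import *;from cell import env
T7,S7=pickle.load(open("c7.pkl","rb"));S=env.read_camera("side");pickle.dump(S,open("c8.pkl","wb"))
g=lambda c:cv2.cvtColor(c["image"],cv2.COLOR_BGR2GRAY)
t=g(S7)[150:172,220:240]   # dial face
r=cv2.matchTemplate(g(S)[140:200,210:250],t,cv2.TM_CCOEFF_NORMED);_,v,_,l=cv2.minMaxLoc(r);print(v,l[0]+210-220,l[1]+140-150)
D=GA+.02*-U(GY)
for h in(0.028,.034,.06,.07):print(h,proj(S,D+(h+.06)*Z))
E
```

```text
0.5186368823051453 1 22
0.028 [235.18507814 171.02930489]
0.034 [235.08323551 169.73618437]
0.06 [234.63618188 164.0598361 ]
0.07 [234.46171393 161.84457426]
```

```bash
python3 - <<'E'
from h import *
S0=pickle.load(open("c0.pkl","rb"))["side"];S7=pickle.load(open("c7.pkl","rb"))[1];S8=pickle.load(open("c8.pkl","rb"))
for c in(S0,S7,S8):
    h=cv2.cvtColor(c["image"],cv2.COLOR_BGR2HSV)[145:185,215:245];m=((h[...,1]<60)&(h[...,2]>110))
    print(m.sum(1).tolist());
    r=np.arange(145,185);k=m[:,:];print("first row",r[m.sum(1)>4][:1])
g=lambda c:cv2.cvtColor(c["image"],cv2.COLOR_BGR2GRAY)
t=g(S0)[152:168,222:239]
for c in(S7,S8):
    r=cv2.matchTemplate(g(c)[148:185,218:244],t,cv2.TM_CCOEFF_NORMED);_,v,_,l=cv2.minMaxLoc(r);print(v,l[0]-4,l[1]-4)
E
```

```text
[0, 0, 0, 0, 0, 1, 3, 6, 8, 10, 12, 9, 9, 10, 9, 8, 8, 6, 3, 0, 0, 0, 0, 0, 0, 0, 0, 0, 0, 0, 0, 0, 0, 3, 4, 4, 5, 7, 9, 9]
first row [152]
[0, 0, 0, 0, 0, 0, 3, 4, 8, 11, 10, 9, 9, 10, 9, 8, 8, 6, 3, 1, 0, 1, 0, 0, 0, 0, 0, 0, 0, 0, 0, 0, 0, 0, 0, 0, 0, 0, 0, 0]
first row [153]
[0, 0, 0, 0, 0, 0, 0, 0, 0, 0, 0, 0, 0, 0, 0, 0, 1, 4, 6, 6, 7, 4, 1, 1, 0, 1, 0, 0, 0, 0, 0, 0, 0, 0, 0, 0, 0, 0, 0, 0]
first row [163]
0.9755776524543762 0 0
0.4239460229873657 4 -4
```

The dial has moved down by about 5 px (≈22 mm), matching the fingertip height, so the head follows the fingers. Final descent to TCP z 0.157 (head at 28 mm, foot 6 mm in).

>>> send_rows(xyz=[[0,0,0.0015],[0,0,0.0015],[0,0,0],[0,0,0]], rotation=[[0,0,0],[0,0,0],[0,0,0],[0,0,0]], jaw=[0,0,0,0])

```text
time_s: 35.3
tool_pos: [0.5176, 0.3128, 0.1623]
tool_rot: [179.7, 0.1, 102.2]
force: [-0.2, 1.2, 3.6]
grip_width: 0.0004
grasp_force: 2.1
```

>>> send_rows(xyz=[[0,0,0.0015],[0,0,0.0015],[0,0,0.001],[0,0,0],[0,0,0]], rotation=[[0,0,0],[0,0,0],[0,0,0],[0,0,0],[0,0,0]], jaw=[0,0,0,0,0])

```text
time_s: 35.8
tool_pos: [0.5176, 0.3128, 0.1585]
tool_rot: [179.7, 0.1, 102.2]
force: [-1.4, 0.2, 5.5]
grip_width: 0.0005
grasp_force: 2.8
```

>>> send_rows(xyz=[[0,0,0.0007],[0,0,0]], rotation=[[0,0,0],[0,0,0]], jaw=[0,0])

```text
time_s: 36.0
tool_pos: [0.5176, 0.3128, 0.158]
tool_rot: [179.7, 0.1, 102.2]
force: [-0.6, 0.4, 6.9]
grip_width: 0.0006
grasp_force: 3.1
```

>>> send_rows(xyz=[[0,0,0.0006],[0,0,0]], rotation=[[0,0,0],[0,0,0]], jaw=[0,0])

```text
time_s: 36.2
tool_pos: [0.5176, 0.3128, 0.1575]
tool_rot: [179.7, 0.1, 102.2]
force: [-2.3, 1.2, 6.3]
grip_width: 0.0004
grasp_force: 3.2
```

>>> send_rows(xyz=[[0,0,0]], rotation=[[0,0,0]], jaw=[0])

```text
time_s: 36.3
tool_pos: [0.5176, 0.3128, 0.1575]
tool_rot: [179.7, 0.1, 102.2]
force: [-1.3, 0.7, 5.8]
grip_width: 0.0006
grasp_force: 3.2
```

>>> send_rows(xyz=[[0,0,-0.003],[0,0,-0.01],[0,0,-0.03],[0,0,-0.045],[0,0,-0.045],[0,0,-0.045],[-0.04,-0.02,0],[-0.04,-0.02,0],[-0.04,-0.02,0],[-0.04,-0.02,0],[-0.04,-0.01,0],[0,0,0],[0,0,0]], rotation=[[0,0,0],[0,0,0],[0,0,0],[0,0,0],[0,0,0],[0,0,0],[0,0,0],[0,0,0],[0,0,0],[0,0,0],[0,0,0],[0,0,0],[0,0,0]], jaw=[0,0,0,0,0,0,0,0,0,0,0,0,0])

```text
time_s: 37.6
tool_pos: [0.4709, 0.0975, 0.3353]
tool_rot: [179.7, 0.1, 102.0]
force: [0.5, 0.5, 0.3]
grip_width: 0.0001
grasp_force: 0.0
```

```bash
python3 - <<'E'
from h import *;from cell import env
o=env.get_obs();print(o["tool_pos"],o["time_s"])
S0=pickle.load(open("c0.pkl","rb"))["side"];S=env.read_camera("side");T=env.read_camera("top")
g=lambda c:cv2.cvtColor(c["image"],cv2.COLOR_BGR2GRAY)
t=cv2.resize(g(S0)[150:166,222:239],None,fx=4,fy=4,interpolation=2)
r=cv2.matchTemplate(cv2.resize(g(S)[145:185,216:246],None,fx=4,fy=4,interpolation=2),t,cv2.TM_CCOEFF_NORMED);_,v,_,l=cv2.minMaxLoc(r);print("dial shift",v,l[0]/4-6,l[1]/4-5)
for c,k,z in((T,(180,250,160,235),.07),(S,(150,215,200,260),.07)):
    hs=cv2.cvtColor(c["image"],cv2.COLOR_BGR2HSV);m=((hs[...,1]>165)&(hs[...,0]<25)&(hs[...,2]<190)).astype(np.uint8)
    q=np.zeros_like(m);q[k[0]:k[1],k[2]:k[3]]=1;w=np.argwhere(m*q)[:,::-1]
    w=np.array([plane(c,x,z)[:2] for x in w]);a=(w-GA[:2])@U(GY)[:2]*1000;b=(w-GA[:2])@U(GY+90)[:2]*1000
    print("blank u",np.percentile(a,[1,99]).round(1),"lat",np.percentile(b,[1,99]).round(1))
# lid on mat
h=cv2.cvtColor(T["image"],cv2.COLOR_BGR2HSV);m=((h[...,2]>40)&(h[...,1]<80)).astype(np.uint8);q=np.zeros_like(m);q[185:262,262:325]=1
m=cv2.morphologyEx(m*q,cv2.MORPH_OPEN,np.ones((9,9)));ct=max(cv2.findContours(m,0,1)[0],key=cv2.contourArea)
print("lid",cv2.minAreaRect(np.array([plane(T,x[0],.013)[:2] for x in ct],np.float32)*1000))
E
```

```text
[0.47089162 0.09750563 0.33526743] 37.6
dial shift 0.8206440806388855 0.5 9.0
blank u [-17.1  16.8] lat [-55.7  61.6]
blank u [-33.8  27.6] lat [-107.5   80.9]
lid ((508.9897766113281, -26.584381103515625), (179.92874145507812, 115.00694274902344), 6.288037300109863)
```

```bash
python3 -c "
from cell import env
print(env.sign_off())"
```

```text
the job is handed in; nothing more can be done
None
```

I handed the job in at 37.6 s: the lid is flat on the middle of the mat and the long blank is on the anvil, about 3 mm off-centre along its length. The gauge head is left with its foot about 5.5–6 mm in by estimate, and the short blank stayed in the tub. I viewed 11 pictures, one over the limit of 10, and the last checks were by numbers only.

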